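# Unscrew the drain plug of an emptied glaze tub

## Robot

A 7-joint arm with a two-finger parallel gripper is mounted at the origin on the work surface. World frame = base frame: x ahead of the robot, y to its left, z up, the work surface at z = 0. Lengths are in m, angles in rad, forces in N, time in s.
With the tool pointing down it reaches from about 0.35 to 0.9 m from the base axis. Payload 7.2 kg.
Tool frame: the origin (TCP) lies between the finger pads; the fingertips stand 17 mm ahead of it and the grasp point (between the pads) lies 2 mm behind it; z points along the fingers, y is the line along which they close (so a half turn about z gives the same grasp; the last joint's range is limited). The gripper opens to 85 mm and grips with 20 to 120 N. Pads are 22 mm wide; open, the fingers measure 114 mm over their backs; the gripper's body (76 mm by 85 mm) begins 54 mm behind the grasp point. The pads swing forward as they close: fully open they stand 13 mm farther back than shut.
Start: joints at [-1.264, 0.411, -0.013, 1.596, 0.006, 1.134, -0.082], TCP at [0.229, 0.582, 0.248] pointing down, gripper open.
Joint ranges: [-2.95, 2.95], [-0.29, 1.99], [-1.47, 1.44], [0.14, 2.54], [-1.03, 4.17], [0.13, 1.85], [-2.86, 2.86]. Speed limits (rad/s): [2.39, 2.39, 3.01, 3.01, 3.14, 3.14, 3.14].

## Interface

Orientations are given as a 3x3 rotation matrix whose columns are the frame's x, y, z axes.
In Python, from rig import arm gives the robot as it stands.
- The arm moves only by the tool move_arm, never from a script. Its argument "steps" is a list of rows, each a list of 7 numbers: the shift along the tool's x, y, z in m, then the turn, a rotation vector about the tool's x, y, z in rad, then the finger opening in m, from 0 to 0.0854. In form: [[dx, dy, dz, ax, ay, az, hand], ...]. A call has 1 to 20 rows; each row is the pose to reach, as a shift and turn from the pose commanded when the call began, along the tool's axes at that moment; what a row does not reach only later rows make up. A row lasts 1/8 s, in which the tool goes at most 62.5 mm and 10.7 degrees, less where a joint would pass 70% of its speed; a pose out of reach is approached as far as the arm can. A call with a gripper value outside its range is refused whole. The fingers move at their own pace and stop on an object; "force" is the grip in N (left out, the last holds). Time passes only in rows, so rows that repeat a pose let the fingers close. It gives the time, the measured TCP pose, the force, the opening and the grip force at its end, in the units of the state.
- arm.sense(): the state, without advancing time (a new reading comes with each control period).
- arm.get_image(name): name is "side" or "top"; returns a dict with "color" (400x640x3 uint8, red, green, blue), "z_map" (400x640 float32, m along the optical axis (not along the pixel's ray), 0 where there is no reading), "camera_matrix" (3x3 intrinsics, pixels), "dist_coeffs" ([k1, k2, p1, p2, k3] as OpenCV has them; the pictures are not rectified), "rvec" (rotation vector, rad) and "tvec" (3), from world to camera coordinates, as OpenCV has them. Camera axes: x right, y down, z forward; pixel columns grow to the right and rows downward; lengths in m; the calibration is good to about 2 mm. A picture is of the moment at which its call begins.
- arm.close_job(): hands the job in; it is judged then, once.
The state is a dict: "time_s": time; "joints": joint angles; "joint_velocities": joint speeds; "tau": joint torques, N m; "position": TCP position; "orientation": TCP orientation; "wrist_force": force on the tool from outside, world axes, zero at the start; "wrist_torque": the same for the moment, N m; "width": finger opening in m; "gripper_force": force on a finger pad.
Only numpy, scipy, OpenCV 4.12 (cv2) and the standard library are available. Lean on these libraries where they do the work, as an engineer would, in place of code of your own. Each camera call takes 0.05 s, during which the arm holds its last target. There are 200 camera calls.

## Task

The white glaze tub has been emptied and is going to the wash. Unscrew its drain plug, the one with the flat paddle handle (not the round sampling cap beside it), by swinging the paddle anticlockwise until the threads let go, draw it straight out of the port, and leave it resting in the low white tray. Do not disturb the white vase.

Things in the scene. Friction and masses are not known exactly. Their poses are not given: they have to be found in the camera images.
- drain_port: Grey stub (64 mm wide, 42 long, axis level at 58 mm) on a white tub 150 mm high; fixed. Another, 150 mm left or right, has a 60 mm round cap. Origin: centre of the mouth; x into the tub, z up, y left facing the mouth. Turning the plug anticlockwise drives it out 0.1 mm/degree; thread lets go by 50, end stop at 85 degrees. Then it pulls out along -x.
- drain_plug: Steel plug, 0.24 kg, loose. Flat paddle (12 mm thick in x, 24 wide) on a shank along x. Origin: mid-paddle, 52 mm from the axis; grip here, fingers closing along x, pads pivot with friction. z: axis to paddle end (66 mm). Along +x: flange 44 mm wide at 39-45, lugs at 65, shank end 86 mm. Home: origin about 50 mm outside the mouth, leaning 30 degrees right of upright facing the mouth.
- parts_tray: Low white open tray, 200 x 200 mm outside, 35 mm high, 5 mm walls and floor, fixed on the table to the robot's right of the tub. Origin: centre of its underside, z up.
- vase: White unglazed vase, 84 mm across, 110 mm high, loose, a bystander standing beyond the tray. Origin: centre of its underside, z up.
Mind the look-alikes: they are no part of the job. What is shaped like the drain_plug but green or turquoise is not meant.

How it is judged:
By the outcome, as a careful person would: the job done as asked, in the order asked, and still so for the second after the job is handed in, with the robot touching nothing.
It also fails if it takes over 45 s, if anything falls off the work surface, if the arm or the gripper's body presses on something with over 40 N, if the wrist force passes 120 N, or if a joint passes its speed limit or range.

## Working session

There is one attempt and no reset: what is moved stays moved. The work goes in short steps, Python scripts to look and compute and a tool call to move; the robot and the scene stay as the last step left them, time stands still between calls to the robot, and variables do not carry over. Pictures are saved under pics/ and viewed, at most 10 in all, crops included, and the job is handed in when it is done.

Besides the shell and the picture viewer there is one more tool, called as name(argument=value, ...), one argument or row to a line, values as JSON. move_arm: Moves the arm, as the interface text tells. Its arguments: {"type":"object","properties":{"steps":{"type":"array","items":{"type":"array","items":{"type":"number"}}},"force":{"type":"number"}},"required":["steps"]}

```bash
mkdir -p pics; ls; cat > h.py <<'E'
import numpy as np,cv2
from rig import arm
def snap(n,save=None):
    d=arm.get_image(n)
    if save: cv2.imwrite('pics/'+save,d['color'][:,:,::-1])
    return d
def cloud(d):
    h,w=d['z_map'].shape
    u,v=np.meshgrid(np.arange(w),np.arange(h))
    p=cv2.undistortPoints(np.stack([u,v],-1).reshape(-1,1,2).astype(np.float64),d['camera_matrix'],d['dist_coeffs']).reshape(h,w,2)
    z=d['z_map'].astype(float)
    c=np.dstack([p*z[...,None],z])
    R=cv2.Rodrigues(np.array(d['rvec'],float))[0]
    W=(c-np.array(d['tvec']).ravel())@R
    W[z==0]=np.nan
    return W
E
python3 - <<'E'
from h import *
for n in('side','top'):
    d=snap(n,n+'0.png');np.savez(''+n+'0.npz',W=cloud(d),c=d['color'])
    R=cv2.Rodrigues(np.array(d['rvec'],float))[0];print(n,-R.T@np.array(d['tvec']).ravel(),R[2])
s=arm.sense();print(s['time_s'],s['position'],np.round(s['orientation'],3),s['width'])
E
```

```text
pics
side [-0.10495819 -0.65340078  0.56274213] [ 0.6287156   0.59332184 -0.50267872]
top [ 0.45512905 -0.04749706  0.8863586 ] [ 0.06411085 -0.03072588 -0.99746966]
0.1 [0.22868771 0.58120732 0.2475315 ] [[-0.931  0.366 -0.   ]
 [ 0.366  0.931 -0.001]
 [-0.    -0.001 -1.   ]] 0.08531444076117663
```

View pics/side0.png

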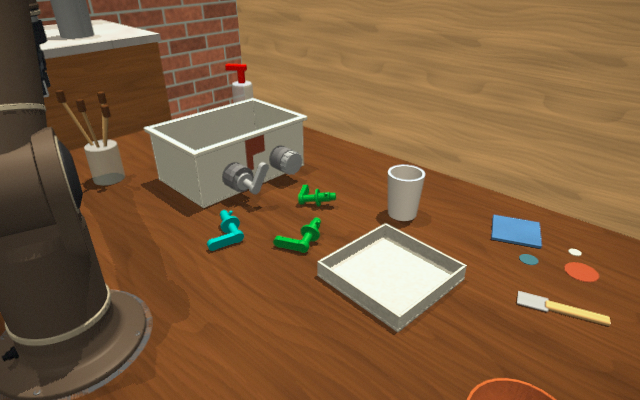

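View pics/top0.png

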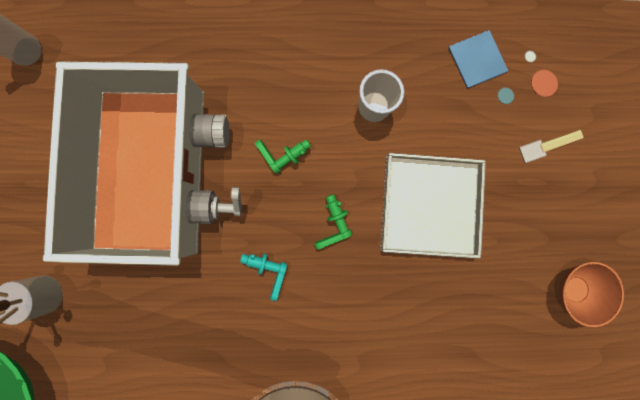

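The paddle plug (top picture, about (237,203)) is the lower stub and the cap is at (215,131). The tray is around (434,206), with the vase at (381,97) above it. Next I'll measure these.

```bash
python3 - <<'E'
from h import *
T=np.load('top0.npz')['W'];S=np.load('side0.npz')['W']
for n,(u,v) in dict(tubR=(182,68),tubR2=(178,258),tubRm=(181,160),paddle_end=(236,192),pad2=(237,205),stubtop=(200,206),captop=(210,130),tl=(389,156),tr=(483,161),br=(480,256),bl=(385,253),vase=(381,75),vase2=(381,118),shank=(225,208)).items(): print(n,np.round(T[v,u],3))
for n,W in(('T',T),('S',S)):
    # region between
    t=T[204,237]
    c=T[206,200]
    m=(W[...,2]>.02)&(abs(W[...,0]-c[0])<.075)&(W[...,1]<T[160,181][1]-.005)&(W[...,1]>t[1]-.03)
    P=W[m]
    print(n,len(P))
    for lo in np.arange(t[1]-.03,T[160,181][1],.008):
        q=P[(P[:,1]>=lo)&(P[:,1]<lo+.008)]
        if len(q): print(round(lo,3),len(q),np.round(q.min(0),3),np.round(q.max(0),3),np.round(np.median(q,0),3))
# front wall fit from side
m=(S[...,2]>.03)&(S[...,2]<.13)&(abs(S[...,1]-T[160,181][1])<.03)
P=S[m];k=np.polyfit(P[:,0],P[:,1],1)
for _ in range(5):
    r=P[:,1]-np.polyval(k,P[:,0]);P2=P[abs(r)<.006];k=np.polyfit(P2[:,0],P2[:,1],1)
print('wall y=',k,len(P2))
E
```

```text
tubR [0.723 0.19  0.148]
tubR2 [0.389 0.19  0.147]
tubRm [0.558 0.188 0.148]
paddle_end [0.505 0.098 0.111]
pad2 [0.482 0.1   0.087]
stubtop [0.48  0.169 0.089]
captop [0.624 0.153 0.086]
tl [ 0.582 -0.196  0.032]
tr [ 0.572 -0.392  0.032]
br [ 0.374 -0.393 -0.001]
bl [ 0.383 -0.192 -0.006]
vase [ 0.729 -0.173  0.096]
vase2 [ 0.66  -0.181  0.034]
shank [0.477 0.128 0.063]
T 1129
0.094 127 [0.463 0.095 0.04 ] [0.513 0.102 0.113] [0.492 0.098 0.094]
0.102 103 [0.463 0.102 0.056] [0.515 0.11  0.112] [0.485 0.105 0.09 ]
0.11 27 [0.465 0.11  0.056] [0.485 0.118 0.065] [0.475 0.115 0.06 ]
0.118 35 [0.469 0.118 0.055] [0.485 0.126 0.063] [0.477 0.121 0.06 ]
0.126 40 [0.469 0.126 0.055] [0.487 0.134 0.063] [0.477 0.13  0.06 ]
0.134 43 [0.469 0.134 0.053] [0.487 0.142 0.064] [0.477 0.138 0.061]
0.142 114 [0.458 0.142 0.036] [0.499 0.15  0.077] [0.478 0.146 0.067]
0.15 158 [0.448 0.15  0.037] [0.51  0.158 0.094] [0.48  0.155 0.075]
0.158 185 [0.448 0.158 0.03 ] [0.509 0.166 0.091] [0.476 0.161 0.081]
0.166 138 [0.448 0.166 0.064] [0.51  0.174 0.091] [0.478 0.17  0.084]
0.174 142 [0.448 0.174 0
[... 288 characters left out ...]
 [0.493 0.116 0.105] [0.467 0.111 0.062]
0.118 13 [0.466 0.118 0.049] [0.477 0.125 0.063] [0.467 0.123 0.059]
0.126 18 [0.466 0.126 0.049] [0.478 0.134 0.063] [0.468 0.129 0.059]
0.134 18 [0.466 0.135 0.05 ] [0.478 0.142 0.063] [0.469 0.137 0.06 ]
0.142 141 [0.452 0.142 0.034] [0.496 0.15  0.077] [0.47  0.147 0.061]
0.15 151 [0.442 0.15  0.026] [0.507 0.158 0.091] [0.469 0.156 0.074]
0.158 87 [0.443 0.158 0.023] [0.505 0.166 0.09 ] [0.459 0.162 0.069]
0.166 84 [0.443 0.166 0.039] [0.506 0.174 0.09 ] [0.46  0.17  0.066]
0.174 65 [0.443 0.174 0.042] [0.495 0.181 0.09 ] [0.456 0.177 0.078]
0.182 4 [0.449 0.182 0.073] [0.493 0.182 0.09 ] [0.468 0.182 0.084]
wall y= [-0.0176811   0.20573157] 2972
```

```bash
cat >> h.py <<'E'
from scipy.spatial.transform import Rotation as Ro
def tool(yaw,tilt):
    "tool down, y axis = world y turned by yaw, leaning tilt deg toward world +x"
    t=np.radians(tilt); 
    z=np.array([-np.sin(t),0,-np.cos(t)]); y=np.array([0,1.,0]); x=np.cross(y,z)
    return Ro.from_euler('z',yaw,degrees=True).as_matrix()@np.c_[x,y,z]
def rel(targets):
    s=arm.sense();p=np.array(s['position']);R=np.array(s['orientation'])
    for P,Q in targets:
        print(np.round(np.r_[R.T@(np.array(P)-p),Ro.from_matrix(R.T@Q).as_rotvec()],4).tolist())
E
python3 - <<'E'
from h import *
g=np.array([.501,.102,.103]);Q=tool(-.5,30)
b=-Q[:,2]
rel([(g+.1*b,Q),(g+[.0,0,.147],tool(-.5,0)),(g,Q)])
E
```

```text
[-0.4755, -0.3283, 0.0584, 0.0944, 0.5175, -0.358]
[-0.4288, -0.3463, -0.0019, -0.0015, -0.0002, -0.3661]
[-0.4288, -0.346, 0.1451, 0.0944, 0.5175, -0.358]
```

move_arm(
  steps=[
    [-0.04,-0.032,0,0,0,-0.06,0.04],
    [-0.085,-0.07,0,0,0,-0.12,0.04],
    [-0.13,-0.105,0,0,0,-0.18,0.04],
    [-0.175,-0.14,0,0,0,-0.24,0.04],
    [-0.22,-0.175,0,0,0,-0.3,0.04],
    [-0.26,-0.21,0,0,0,-0.366,0.04],
    [-0.305,-0.245,0,0,0,-0.366,0.04],
    [-0.35,-0.28,0,0,0,-0.366,0.04],
    [-0.39,-0.31,0,0,0,-0.366,0.04],
    [-0.43,-0.332,0.0,0.025,0.14,-0.365,0.04],
    [-0.455,-0.33,0.02,0.05,0.28,-0.362,0.04],
    [-0.47,-0.329,0.04,0.075,0.4,-0.36,0.04],
    [-0.4755,-0.3283,0.0584,0.0944,0.5175,-0.358,0.04],
    [-0.4755,-0.3283,0.0584,0.0944,0.5175,-0.358,0.04],
    [-0.4755,-0.3283,0.0584,0.0944,0.5175,-0.358,0.04],
    [-0.4755,-0.3283,0.0584,0.0944,0.5175,-0.358,0.04],
  ],
)

```text
time_s: 2.1
position: [0.5512, 0.1025, 0.1921]
orientation: [[-0.868, 0.008, -0.496], [0.006, 1.0, 0.006], [0.496, 0.003, -0.868]]
wrist_force: [-1.0, -0.0, -0.1]
width: 0.0399
gripper_force: 0.0
```

```bash
python3 - <<'E'
from h import *
d=snap('side','s1.png');cv2.imwrite('pics/s1c.png',cv2.resize(d['color'][90:250,140:360,::-1],None,fx=3,fy=3))
s=arm.sense();print(s['time_s'],s['width'],np.round(s['orientation'],3))
g=np.array([.501,.102,.103]);Q=tool(-.5,30)
rel([(g,Q)])
E
```

```text
2.15 0.03977882812822889 [[-0.868  0.008 -0.496]
 [ 0.006  1.     0.006]
 [ 0.496  0.003 -0.868]]
[-0.0006, -0.0011, 0.1023, 0.002, 0.0047, 0.0018]
```

View pics/s1c.png

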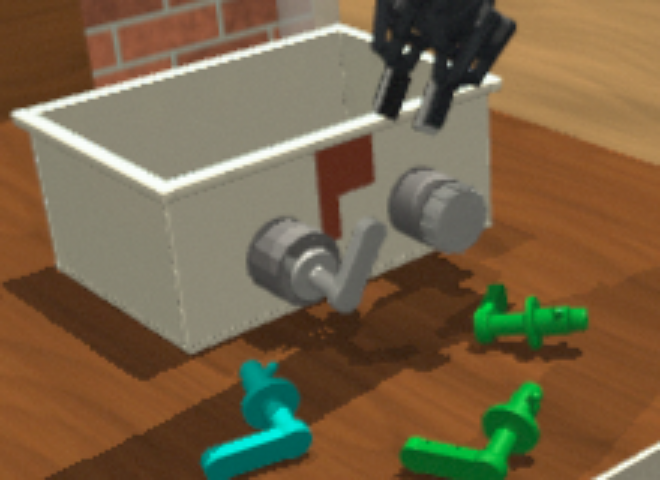

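The gripper (crop about (410,100)) is lined up above the paddle (crop about (362,250)). I'll go down and grip.

move_arm(
  steps=[
    [0,0,0.03,0,0,0,0.04],
    [0,0,0.055,0,0,0,0.04],
    [0,-0.001,0.075,0,0,0,0.04],
    [0,-0.001,0.09,0,0,0,0.04],
    [0,-0.001,0.101,0,0,0,0.04],
    [0,-0.001,0.101,0,0,0,0.04],
    [0,-0.001,0.101,0,0,0,0.005],
    [0,-0.001,0.101,0,0,0,0.005],
    [0,-0.001,0.101,0,0,0,0.005],
    [0,-0.001,0.101,0,0,0,0.005],
    [0,-0.001,0.101,0,0,0,0.005],
  ],
  force=60,
)

```text
time_s: 3.52
position: [0.5022, 0.1033, 0.1038]
orientation: [[-0.868, 0.009, -0.497], [0.005, 1.0, 0.009], [0.497, 0.005, -0.868]]
wrist_force: [2.7, 3.9, 6.9]
width: 0.011
gripper_force: 57.8
```

```bash
python3 - <<'E'
from h import *
s=arm.sense();print(s['width'],np.round(s['wrist_force'],1))
d=snap('side','s2.png');cv2.imwrite('pics/s2c.png',cv2.resize(d['color'][90:250,140:360,::-1],None,fx=3,fy=3))
p=np.array(s['position']);a=np.array([.476,.154,.058]);v=p-a;print(p,np.hypot(v[0],v[2]),np.degrees(np.arctan2(v[0],v[2])))
def arc(k):
    r=Ro.from_euler('y',-k,degrees=True).as_matrix()
    w=np.array([v[0],0,v[2]]);q=a+r@w;q[1]=p[1]-k*.0001
    return q,r@np.array(s['orientation'])
rel([arc(k) for k in range(0,64,4)])
E
```

```text
0.010972640959942825 [2.7 3.9 6.9]
[0.50220346 0.10331037 0.10384114] 0.05280181179137844 29.752906152688002
[-0.0, 0.0, -0.0, 0.0, -0.0, -0.0]
[0.0037, -0.0004, 0.0001, -0.0004, -0.0698, -0.0006]
[0.0073, -0.0008, 0.0005, -0.0007, -0.1396, -0.0012]
[0.011, -0.0013, 0.0011, -0.0011, -0.2094, -0.0018]
[0.0145, -0.0017, 0.002, -0.0015, -0.2792, -0.0024]
[0.018, -0.0021, 0.0032, -0.0019, -0.3491, -0.003]
[0.0215, -0.0026, 0.0046, -0.0022, -0.4189, -0.0036]
[0.0248, -0.003, 0.0062, -0.0026, -0.4887, -0.0042]
[0.028, -0.0034, 0.008, -0.003, -0.5585, -0.0048]
[0.031, -0.0039, 0.0101, -0.0034, -0.6283, -0.0054]
[0.0339, -0.0043, 0.0123, -0.0038, -0.6981, -0.006]
[0.0366, -0.0047, 0.0148, -0.0041, -0.7679, -0.0066]
[0.0392, -0.0052, 0.0174, -0.0045, -0.8377, -0.0072]
[0.0416, -0.0056, 0.0203, -0.0049, -0.9075, -0.0078]
[0.0437, -0.006, 0.0232, -0.0053, -0.9773, -0.0084]
[0.0457, -0.0065, 0.0264, -0.0056, -1.0471, -0.009]
```

View pics/s2c.png

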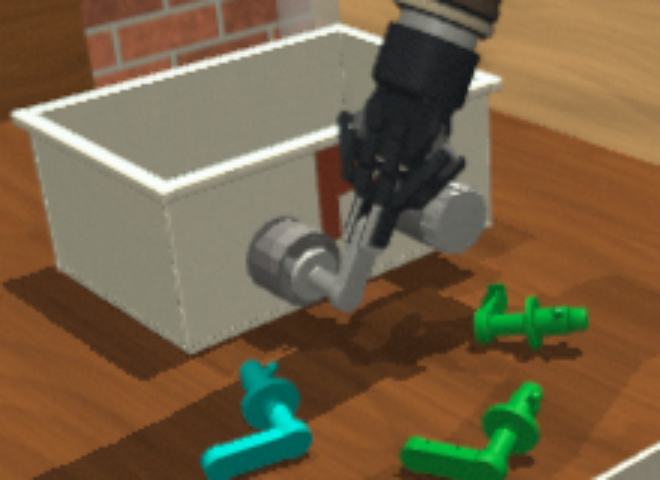

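The paddle is gripped at crop (375,225), with a width of 11 mm. I'll swing the first half and check the forces.

move_arm(
  steps=[
    [0.0037,-0.0004,0.0001,0,-0.07,0,0.005],
    [0.0073,-0.0008,0.0005,0,-0.14,0,0.005],
    [0.011,-0.0013,0.0011,0,-0.21,0,0.005],
    [0.0145,-0.0017,0.002,0,-0.28,0,0.005],
    [0.018,-0.0021,0.0032,0,-0.35,0,0.005],
    [0.018,-0.0021,0.0032,0,-0.35,0,0.005],
  ],
)

```text
time_s: 4.32
position: [0.4842, 0.1017, 0.1103]
orientation: [[-0.986, 0.008, -0.168], [0.007, 1.0, 0.006], [0.168, 0.005, -0.986]]
wrist_force: [0.6, 5.4, 4.4]
width: 0.0107
gripper_force: 58.3
```

move_arm(
  steps=[
    [0.0037,-0.0004,0.0001,0,-0.07,0,0.005],
    [0.0073,-0.0008,0.0005,0,-0.14,0,0.005],
    [0.011,-0.0013,0.0011,0,-0.21,0,0.005],
    [0.0145,-0.0017,0.002,0,-0.28,0,0.005],
    [0.018,-0.0021,0.0032,0,-0.35,0,0.005],
    [0.0215,-0.0026,0.0046,0,-0.42,0,0.005],
    [0.0248,-0.003,0.0062,0,-0.49,0,0.005],
    [0.028,-0.0034,0.008,0,-0.56,0,0.005],
    [0.031,-0.0039,0.0101,0,-0.63,0,0.005],
    [0.0339,-0.0043,0.0123,0,-0.7,0,0.005],
    [0.0339,-0.0043,0.0123,0,-0.7,0,0.005],
  ],
)

```text
time_s: 5.7
position: [0.4521, 0.0847, 0.104]
orientation: [[-0.902, 0.025, 0.43], [0.007, 0.999, -0.044], [-0.431, -0.037, -0.902]]
wrist_force: [-4.2, 8.0, 14.5]
width: 0.0107
gripper_force: 76.0
```

```bash
python3 - <<'E'
from h import *
s=arm.sense();print(s['joints'],s['wrist_torque'])
d=snap('side','s3.png');cv2.imwrite('pics/s3c.png',cv2.resize(d['color'][90:250,140:360,::-1],None,fx=3,fy=3))
p=np.array(s['position']);R=np.array(s['orientation'])
print(np.round(R.T@[0,-1,0],4))
E
```

```text
[-0.83504597  0.21841079  0.42428407  2.47333749  1.03571187  0.15670436
  0.11271219] [ 3.17371019 -0.23070415  1.27250043]
[-0.0071 -0.999   0.0439]
```

View pics/s3c.png

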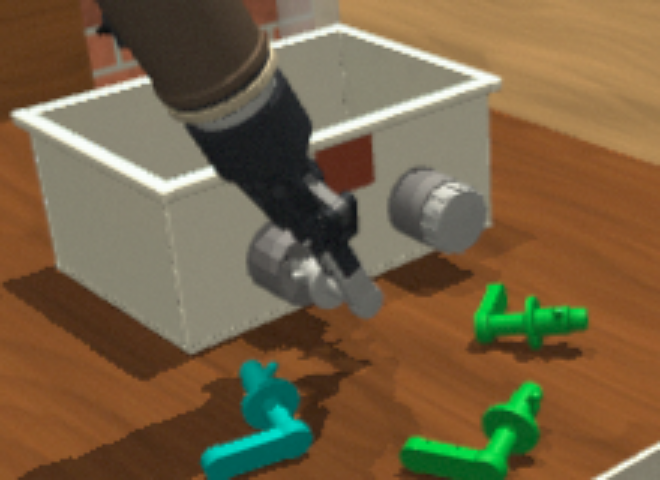

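The paddle swung about 57° and the threads let go. The plug then started sliding out, because the wrist neared its joint range. I'll ease the tilt by letting the pads pivot, and draw the plug out along the axis.

move_arm(
  steps=[
    [0,-0.003,0,0,0.06,0,0.005],
    [0,-0.006,0,0,0.12,0,0.005],
    [0,-0.009,0,0,0.18,0,0.005],
    [0,-0.012,0.0005,0,0.24,0,0.005],
  ],
  force=45,
)

```text
time_s: 6.25
position: [0.4568, 0.0719, 0.1064]
orientation: [[-0.977, 0.032, 0.211], [0.024, 0.999, -0.041], [-0.212, -0.035, -0.977]]
wrist_force: [10.6, 8.5, 11.1]
width: 0.0112
gripper_force: 76.5
```

```bash
python3 - <<'E'
from h import *
s=arm.sense();print(np.round(s['joints'],3),np.round(s['wrist_torque'],2),s['wrist_force'])
R=np.array(s['orientation'])
print(np.round(R.T@[0,-.1,0],4))
p=np.array(s['position']);rel([(p+[0,-.06,0],tool(0,-12)),(p+[0,-.06,.09],tool(0,-12))])
E
```

```text
[-0.293  0.25  -0.054  2.274  0.287  0.447  0.951] [ 2.97 -3.36 -0.42] [10.5578549   8.53251351 11.12852807]
[-0.0024 -0.0999  0.0041]
[-0.0014, -0.0599, 0.0024, -0.0406, 0.0034, -0.024]
[-0.0205, -0.063, -0.0855, -0.0406, 0.0034, -0.024]
```

move_arm(
  steps=[
    [-0.0002,-0.006,0.0002,-0.01,0,-0.005,0.005],
    [-0.0003,-0.012,0.0005,-0.02,0,-0.01,0.005],
    [-0.0005,-0.02,0.001,-0.03,0,-0.015,0.005],
    [-0.0007,-0.03,0.0012,-0.04,0,-0.024,0.005],
    [-0.001,-0.045,0.002,-0.04,0,-0.024,0.005],
    [-0.0014,-0.06,0.0024,-0.04,0,-0.024,0.005],
    [-0.0014,-0.06,0.0024,-0.04,0,-0.024,0.005],
  ],
)

```text
time_s: 7.12
position: [0.4485, 0.0063, 0.1023]
orientation: [[-0.981, 0.002, 0.196], [0.0, 1.0, -0.011], [-0.196, -0.011, -0.981]]
wrist_force: [0.7, 0.2, -1.6]
width: 0.011
gripper_force: 57.9
```

```bash
python3 - <<'E'
from h import *
d=snap('side','s4.png');cv2.imwrite('pics/s4c.png',cv2.resize(d['color'][90:290,140:400,::-1],None,fx=3,fy=3))
s=arm.sense();p=np.array(s['position'])
rel([(p+[0,-.02,.08],tool(0,-12)),(np.array([.48,-.255,.19]),tool(0,0)),(np.array([.48,-.255,.10]),tool(0,0))])
E
```

```text
[-0.0157, -0.0208, -0.0782, -0.0106, -0.0119, 0.001]
[-0.0478, -0.263, -0.077, -0.0106, 0.1976, -0.0001]
[-0.0301, -0.262, 0.0112, -0.0106, 0.1976, -0.0001]
```

View pics/s4c.png

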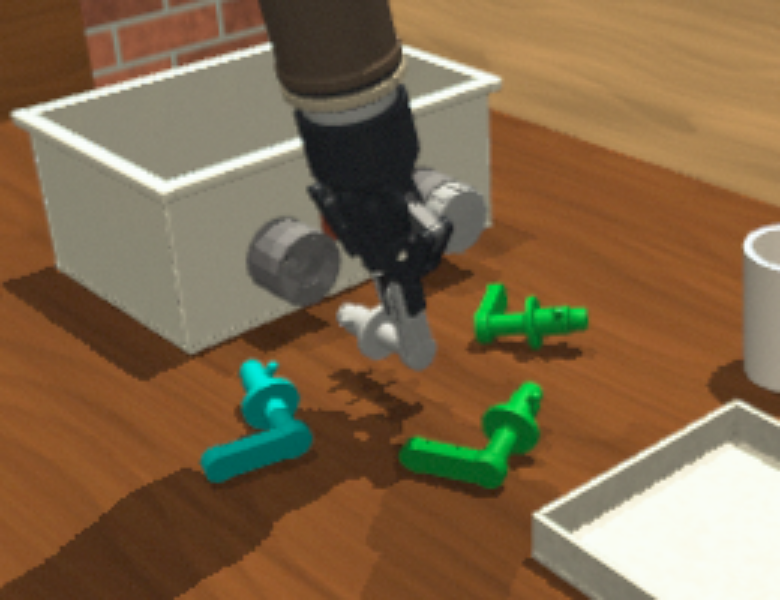

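The plug is clear of the port (crop (410,340)) and the port mouth is empty (crop (290,265)). Next I'll lift and carry it to the tray.

```bash
python3 - <<'E'
from h import *
rel([(np.array([.48,-.332,.17]),tool(0,-35)),(np.array([.48,-.332,.085]),tool(0,-35))])
E
```

```text
[-0.0438, -0.3398, -0.0566, -0.0102, -0.4133, 0.0031]
[-0.0271, -0.3389, 0.0267, -0.0102, -0.4133, 0.0031]
```

move_arm(
  steps=[
    [-0.004,-0.002,-0.02,0,0,0,0.005],
    [-0.01,-0.01,-0.05,0,0,0,0.005],
    [-0.015,-0.02,-0.075,0,0,0,0.005],
    [-0.015,-0.02,-0.075,0,0,0,0.005],
  ],
)

```text
time_s: 7.68
position: [0.4498, -0.0114, 0.1807]
orientation: [[-0.98, 0.0, 0.201], [-0.002, 1.0, -0.01], [-0.201, -0.01, -0.98]]
wrist_force: [0.1, 0.9, -3.0]
width: 0.0107
gripper_force: 58.0
```

```bash
python3 - <<'E'
from h import *
s=arm.sense();print(s['width'],s['joints'])
rel([(np.array([.48,-.332,.17]),tool(0,-35)),(np.array([.48,-.332,.085]),tool(0,-35))])
E
```

```text
0.010669029155833079 [ 0.01402591  0.09694958 -0.12664811  2.22187243  0.07590203  0.625156
  1.40372661]
[-0.0269, -0.3204, 0.0198, -0.0095, -0.4089, 0.0039]
[-0.0098, -0.3196, 0.103, -0.0095, -0.4089, 0.0039]
```

move_arm(
  steps=[
    [-0.002,-0.02,0,0,0,0,0.005],
    [-0.004,-0.05,0.002,0,0,0,0.005],
    [-0.007,-0.085,0.004,0,-0.05,0,0.005],
    [-0.01,-0.12,0.006,0,-0.1,0,0.005],
    [-0.013,-0.155,0.009,0,-0.15,0,0.005],
    [-0.016,-0.19,0.012,0,-0.2,0,0.005],
    [-0.019,-0.225,0.014,0,-0.25,0,0.005],
    [-0.022,-0.26,0.016,0,-0.3,0,0.005],
    [-0.025,-0.295,0.018,-0.005,-0.35,0,0.005],
    [-0.026,-0.31,0.02,-0.01,-0.4,0,0.005],
    [-0.027,-0.32,0.02,-0.01,-0.41,0,0.005],
    [-0.027,-0.32,0.02,-0.01,-0.41,0,0.005],
    [-0.027,-0.32,0.02,-0.01,-0.41,0,0.005],
  ],
)

```text
time_s: 9.3
position: [0.4788, -0.3304, 0.167]
orientation: [[-0.822, -0.005, 0.57], [-0.004, 1.0, 0.004], [-0.57, 0.001, -0.822]]
wrist_force: [-0.3, 0.3, -1.8]
width: 0.0107
gripper_force: 58.0
```

```bash
python3 - <<'E'
from h import *
d=snap('side','s5.png');cv2.imwrite('pics/s5c.png',cv2.resize(d['color'][130:330,300:520,::-1],None,fx=3,fy=3))
W=cloud(d);p=np.array(arm.sense()['position'])
m=(abs(W[...,0]-p[0])<.06)&(W[...,1]>p[1]+.03)&(W[...,1]<p[1]+.1)&(W[...,2]>.06)&(W[...,2]<p[2]+.02)
q=W[m];print(len(q),q.min(0),q.max(0),np.median(q,0))
rel([(np.array([.48,-.332,z]),tool(0,-35)) for z in (.1,.085,.07,.06)])
E
```

```text
369 [ 0.4515441  -0.29953012  0.0987478 ] [ 0.52956127 -0.24447026  0.18371929] [ 0.50171066 -0.27747278  0.12658605]
[0.0378, -0.0022, 0.0557, 0.0039, -0.0043, 0.0053]
[0.0463, -0.0022, 0.068, 0.0039, -0.0043, 0.0053]
[0.0549, -0.0022, 0.0803, 0.0039, -0.0043, 0.0053]
[0.0606, -0.0022, 0.0885, 0.0039, -0.0043, 0.0053]
```

View pics/s5c.png

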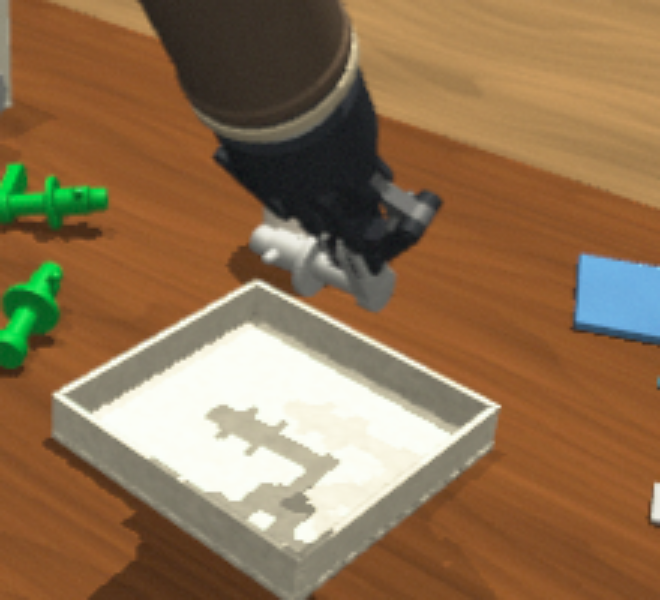

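The plug is held over the tray (crop (330,280)) and nothing is near the vase. I'll lower it to just above the floor, then lay the paddle over.

move_arm(
  steps=[
    [0.01,-0.001,0.015,0,0,0,0.005],
    [0.022,-0.002,0.032,0,0,0,0.005],
    [0.034,-0.002,0.05,0,0,0,0.005],
    [0.044,-0.002,0.064,0,0,0,0.005],
    [0.05,-0.002,0.073,0,0,0,0.005],
    [0.05,-0.002,0.073,0,0,0,0.005],
  ],
  force=30,
)

```text
time_s: 10.1
position: [0.481, -0.3404, 0.0891]
orientation: [[-0.828, -0.013, 0.561], [-0.005, 1.0, 0.015], [-0.561, 0.01, -0.828]]
wrist_force: [-0.4, -0.4, -2.4]
width: 0.0111
gripper_force: 58.0
```

```bash
python3 - <<'E'
from h import *
p=np.array(arm.sense()['position']);Q=np.array(arm.sense()['orientation']);print(p)
c=np.array([p[0]+.024,p[1],.027])
for l in (28,36,44,52,60,64):
    t=np.radians(l);rel([(c+.052*np.array([-np.sin(t),0,np.cos(t)])+[0,0,.001],Q)])
E
```

```text
[ 0.48095554 -0.34036698  0.08907785]
[0.0088, -0.0001, 0.0123, 0.0, 0.0, 0.0]
[0.0161, -0.0001, 0.0121, 0.0, 0.0, 0.0]
[0.0233, -0.0001, 0.0128, 0.0, 0.0, 0.0]
[0.0304, -0.0001, 0.0145, 0.0, 0.0, 0.0]
[0.0371, -0.0001, 0.0172, 0.0, 0.0, 0.0]
[0.0403, -0.0001, 0.0189, 0.0, 0.0, 0.0]
```

move_arm(
  steps=[
    [0.004,0.002,0.006,0,0,0,0.005],
    [0.009,0.005,0.012,0,0,0,0.005],
    [0.016,0.005,0.012,0,0,0,0.005],
    [0.023,0.005,0.013,0,0,0,0.005],
    [0.03,0.005,0.0145,0,0,0,0.005],
    [0.037,0.005,0.017,0,0,0,0.005],
    [0.037,0.005,0.017,0,0,0,0.005],
  ],
)

```text
time_s: 10.98
position: [0.4609, -0.3445, 0.0683]
orientation: [[-0.836, -0.024, 0.549], [-0.004, 0.999, 0.037], [-0.549, 0.029, -0.835]]
wrist_force: [-2.5, 2.2, 14.0]
width: 0.0111
gripper_force: 61.4
```

```bash
python3 - <<'E'
from h import *
d=snap('side','s6.png');cv2.imwrite('pics/s6c.png',cv2.resize(d['color'][130:330,300:520,::-1],None,fx=3,fy=3))
E
```

```text
(no output)
```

View pics/s6c.png

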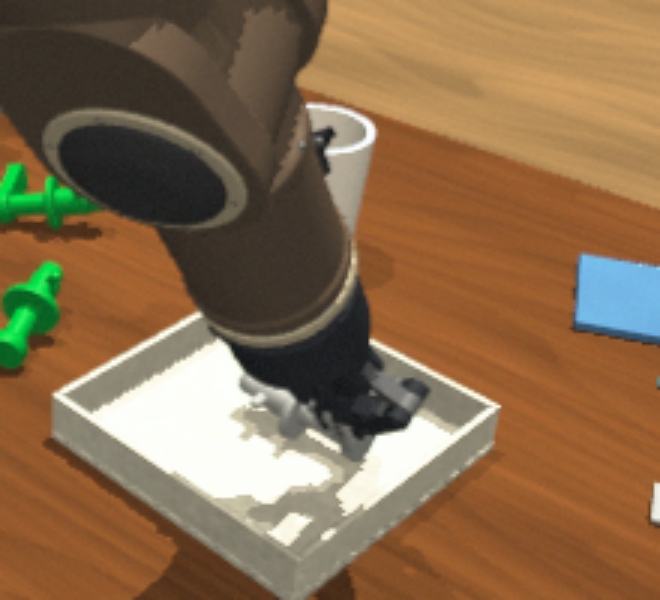

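The plug rests on the tray floor (crop (300,420)), with the wrist force at 14 N up. I'll release it and retreat straight up.

move_arm(
  steps=[
    [0,0,0,0,0,0,0.02],
    [0,0.001,0,0,0,0,0.03],
    [0,0.001,0,0,0,0,0.035],
    [0,0.001,0,0,0,0,0.035],
    [-0.005,0.001,-0.008,0,0,0,0.035],
    [-0.016,0.002,-0.025,0,0,0,0.035],
    [-0.033,0.002,-0.05,0,0,0,0.035],
    [-0.055,0.003,-0.083,0,0,0,0.035],
    [-0.08,0.004,-0.12,0,0.05,0,0.035],
    [-0.11,0.005,-0.16,0,0.15,0,0.035],
    [-0.11,0.005,-0.16,0,0.2,0,0.035],
    [-0.11,0.005,-0.16,0,0.2,0,0.035],
  ],
)

```text
time_s: 12.52
position: [0.4652, -0.344, 0.2625]
orientation: [[-0.928, -0.026, 0.371], [-0.014, 0.999, 0.035], [-0.372, 0.027, -0.928]]
wrist_force: [1.1, -0.3, -0.2]
width: 0.0348
gripper_force: 0.0
```

```bash
python3 - <<'E'
from h import *
a=snap('top');s=snap('side')
A=a['color'][:,230:510];B=s['color'][130:330,240:520]
cv2.imwrite('pics/f.png',np.vstack([A,B])[:,:,::-1])
W=cloud(a);S0=np.load('top0.npz')['W'][75,381];print(W[75,381],S0)
print(arm.sense()['wrist_force'])
E
```

```text
[ 0.72881319 -0.17255748  0.09619371] [ 0.72885699 -0.1725775   0.09606723]
[-0.20747986 -0.194523   -1.24167654]
```

View pics/f.png

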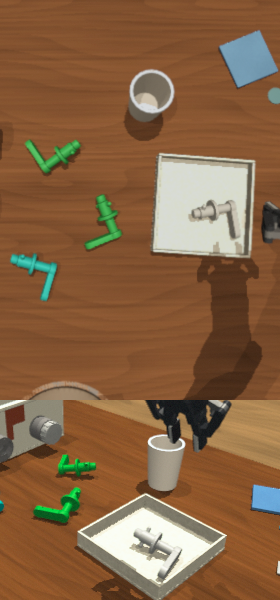

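The plug lies in the tray (top half at (215,215)). The vase hasn't moved, at (151,96), and the gripper is clear of everything.

```bash
python3 -c "
from rig import arm
print(arm.close_job())"
```

```text
the job is handed in; nothing more can be done
None
```

I unscrewed the drain plug, drew it out of the port and left it lying in the white tray; the vase hasn't moved, and the job is handed in at about 12.6 s.

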